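Feed a tray of wet figures through an arch lamp and latch it

TASK

Feed the plywood tray with the two freshly varnished figures through the arch of the curing lamp: slide it along the bench into the flared mouth of the feed channel and under the lamp, let go, take it again on the other side and draw it on until it lies fully home against the stop. Then turn the latch knob fully, so that its tongue lies across the channel behind the tray's rear handle, and let go. Keep the tray level throughout, never touch the wet figures or let them strike the lamp, and leave the other things on the bench where they are.

Things in the scene. Friction and masses are not known exactly. Their poses are not given: they have to be found in the camera images.
- tray: Loose plywood tray, 62 mm wide (x), 170 mm long (y), plate 10 mm thick, 0.15 to 0.3 kg. Two wooden handle bars stand on it at y = -72 and +72 mm, each 12 mm thick (y), 36 mm wide (x), tops 44 mm above the underside. Ends alike: either may lead. Origin: centre of underside. Starts flat on the robot's side of the lamp, left or right, its y within 0.4 rad of the world's y.
- figures: Two wet grey figures fixed to the tray (same origin and axes): each 20 mm across, standing on the plate at x, y = (-12,-12) and (12,12) mm, tops 44 mm above the tray's underside. Clear space between bar and figures 44 mm: a gripper closing along the tray should be only about half open there. Not to be touched.
- lamp: Grey curing lamp, an arch over an aluminium feed channel, fixed. Origin: on the bench under the arch's middle; x across the channel, y along it in the feed direction (within 0.15 rad of the world's y). Arch: y -32 to +32 mm, 98 mm wide over all, opening 54 mm high and 80 mm wide, top 70 mm above the bench. The channel has no floor: the tray slides on the bench.
- mouth (a point): On the bench, middle of the channel's flared mouth, at y = -109 mm of the lamp (same axes). The rails are 12 mm high and 8 mm thick; inside they stand about 104 mm apart here, narrow evenly to 68 mm at the lamp's y = -36, and run on straight, 68 mm apart, to y = +240. The bench before the mouth is free to set the tray down.
- stop (a point): On the bench, middle of the face of the 12 mm high stop that closes the channel's end, at y = +234 mm of the lamp (same axes). A tray that is home has its nose against it, its middle at about y = +149 mm.
- latch (a joint): Latch angle, rad, -0.1 to 1.571 (end stop). Upright pivot at x 68, y 61 mm of the lamp. 0: the steel tongue points to the lamp's -y beside the channel (open). Grows clockwise from above; 1.571: tongue points to the lamp's -x, across the channel, 4 mm behind the rear bar of a tray that is home. Tongue 62 mm long, 12 wide, 16 to 28 mm up: it clears rails and plate. Stays put; 0.05 N m turns it.
- latch_grip (a point): Middle of the latch's black grip bar, on the pivot axis 85 mm above the bench; the bar is 46 mm long (parallel to the tongue), 14 mm thick and 26 mm tall (72 to 98 mm above the bench). The point turns with the latch: its y axis lies along the bar, the tongue points to its -y.
- palette: Round white paint palette, 136 mm across, 11 mm thick, loose on the robot's side of the lamp, on the side that the tray does not take. Origin: centre of its underside. Leave alone.
- pot_a: Paint pot, 34 mm across, 62 mm tall, beside the arch on the robot's side. Origin: centre of its underside. Leave alone.
- pot_b: Paint pot like it, beside the flared mouth of the channel, on the side away from the robot. Same origin. Leave alone.
- pot_c: Paint pot like it, beside the stop end of the channel, on the side away from the robot. Same origin. Leave alone.
- varnish: Amber varnish bottle, 52 mm across, 120 mm tall, at the far right. Leave alone.
- water: Water glass, 68 mm across, 80 mm tall, close in front of the robot. Leave alone.
- brush_cup: Steel cup of brushes, 72 mm across, about 220 mm tall with the brushes, at the far left. Leave alone.
Not all that is in view belongs to the job. Of the things that look like the tray, take the one that is nearest to the robot's base at the start.

How it is judged:
By the outcome, as a careful person would: the job done as asked, in the order asked, and still so for the second after the job is handed in, with the robot touching nothing.
It also fails if it takes over 66 s, if anything falls off the work surface, if the arm or the gripper's body presses on something with over 40 N, if the wrist force passes 120 N, or if a joint passes its speed limit or range.

ROBOT

A 6-joint arm with a two-finger parallel gripper is mounted at the origin on the work surface. World frame = base frame: x ahead of the robot, y to its left, z up, the work surface at z = 0. Lengths are in m, angles in degrees, forces in N, time in s.
With the tool pointing down it reaches from about 0.375 to 0.9 m from the base axis. Payload 3.1 kg.
Tool frame: the origin (TCP) lies between the finger pads; the fingertips stand 11 mm ahead of it and the grasp point (between the pads) lies 8 mm behind it; z points along the fingers, y is the line along which they close (so a half turn about z gives the same grasp; the last joint's range is limited). The gripper opens to 87 mm and grips with 3 to 60 N. Pads are 19 mm wide; open, the fingers measure 117 mm over their backs; the gripper's body (75 mm by 190 mm) begins 51 mm behind the grasp point.
Start: joints at [-77.55, 30.224, 82.088, -0, 67.689, -10.227], TCP at [0.241, -0.577, 0.199] pointing down, gripper open.
Joint ranges: [-176.69, 176.69], [-43.24, 126.21], [12.49, 139.97], [-82, 262], [0, 151.66], [-163.58, 163.58]. Speed limits (degrees/s): [159.86, 159.86, 180, 180, 180, 180].

INTERFACE

Orientations are given as a 3x3 rotation matrix whose columns are the frame's x, y, z axes.
In Python, from rig import bot, viewer, workorder, models gives the robot as it stands.
- The arm moves only by the shell command python3 -m jog 'ROWS'. ROWS is JSON, a list of rows, each a list of 7 numbers: the opening, from 0 (shut) to 1 (fully open), then the shift along the tool's x, y, z in m, then the turn, a rotation vector about the tool's x, y, z in degrees. In form: [[claw, x, y, z, ax, ay, az], ...]. A call has 1 to 20 rows; each row is the pose to reach, as a shift and turn from the pose commanded when the call began, along the tool's axes at that moment; what a row does not reach only later rows make up. A row lasts 1/8 s, in which the tool goes at most 62.5 mm and 10.7 degrees, less where a joint would pass 70% of its speed; a pose out of reach is approached as far as the arm can. A call with a gripper value outside its range is refused whole. The fingers move at their own pace and stop on an object; the grip force is fixed at half the most. Time passes only in rows, so rows that repeat a pose let the fingers close. It gives the time, the measured TCP pose, the force, the opening and the grip force at its end, in the units of the state.
- bot.read_state(): the state, without advancing time (a new reading comes with each control period).
- viewer.capture(name): name is "scene" or "top" or "wrist"; returns (picture, depth): 480x640x3 uint8, blue, green, red; 480x640 float32, m along the optical axis (not along the pixel's ray), 0 where there is no reading.
- viewer.camera_info(name): a dict with "fx", "fy", "cx", "cy" (pixels), "dist_coeffs" ([k1, k2, p1, p2, k3] as OpenCV has them; the pictures are not rectified), "world_to_cam" (4x4, takes a point from world to camera coordinates). Camera axes: x right, y down, z forward; pixel columns grow to the right and rows downward; lengths in m; the calibration is good to about 2 mm. A picture is of the moment at which its call begins: read the wrist's pose just before it. camera_info takes no time and is no camera call; for the wrist camera it gives the pose at the moment of the call.
- workorder.hand_in(): hands the job in; it is judged then, once.
Trained networks look in the newest picture that a camera, given by its name, has taken for a name from the list of things; names that differ only in an ending like _2 or _b are one class to them, and where a whole thing is asked for, a point or a joint stands for the part that bears it (a point fixed in the world has none). Each returns a list of dicts, best first, with "p" (0 to 1); they miss things now and then, are a little off and sometimes report something else, mostly with a low value. They report only what shows in the picture. A call takes as long as a camera call. They do not tell look-alikes from the thing itself.
- models.outline_of(camera, thing): "mask" (480x640 bool, what is visible of it).
- models.tip_of(camera, thing): "xyz" ([x, y, z] in m, in world coordinates, good to about 4 mm: a listed point, or the origin of a listed thing).
The state is a dict: "time_s": time; "joint_positions": joint angles; "qvel": joint speeds; "tau": joint torques, N m; "position": TCP position; "tcp_rot": TCP orientation; "force": force on the tool from outside, world axes, zero at the start; "moment": the same for the moment, N m; "opening": opening from 0.0 (shut) to 1.0 (fully open); "grasp_force": force on a finger pad.
Only numpy, scipy, OpenCV 4.12 (cv2) and the standard library are available. Lean on these libraries where they do the work, as an engineer would, in place of code of your own. Each camera call takes 0.05 s, during which the arm holds its last target. There are 200 camera calls.

## Working session

There is one attempt and no reset: what is moved stays moved. The work goes in short steps, Python scripts to look and compute and a shell command to move; the robot and the scene stay as the last step left them, time stands still between calls to the robot, and variables do not carry over. Pictures are saved under pics/ and viewed, at most 10 in all, crops included, and the job is handed in when it is done.

```bash
ls; mkdir -p pics; python3 - <<'E'
from rig import bot,viewer,models
import cv2,numpy as np
s=bot.read_state();print(s['time_s'],s['position'],np.round(s['tcp_rot'],3).tolist(),s['opening'])
for c in ("top","scene"):
    p,d=viewer.capture(c);cv2.imwrite(f"pics/{c}0.png",p)
    for t in ["tray","lamp","mouth","stop","latch_grip","palette","pot_a"]:
        for r in models.tip_of(c,t)[:4]: print(c,t,round(r['p'],2),np.round(r['xyz'],3))
E
```

```text
pics
0.0 [ 0.24082994 -0.57589589  0.1984744 ] [[0.923, 0.386, -0.0], [0.386, -0.923, 0.002], [0.0, -0.002, -1.0]] 0.9991907772662879
top tray 0.92 [ 0.415  0.242 -0.002]
top tray 0.67 [ 0.271  0.479 -0.001]
top lamp 0.86 [ 0.602  0.002 -0.   ]
top lamp 0.42 [ 0.36  -0.003  0.002]
top stop 0.92 [ 0.6    0.234 -0.002]
top latch_grip 0.88 [0.67  0.06  0.084]
top latch_grip 0.48 [ 0.689 -0.104  0.001]
top palette 0.59 [ 0.421 -0.197  0.002]
top pot_a 0.52 [ 0.675  0.174 -0.   ]
top pot_a 0.49 [ 0.689 -0.103  0.002]
top pot_a 0.45 [ 0.511  0.037 -0.001]
top pot_a 0.35 [0.671 0.06  0.086]
scene tray 0.7 [0.27  0.478 0.002]
scene tray 0.59 [ 0.418  0.24  -0.001]
scene tray 0.56 [0.513 0.035 0.001]
scene lamp 0.6 [ 0.6   -0.001  0.002]
scene lamp 0.46 [ 0.624 -0.396  0.004]
scene mouth 0.66 [ 0.602 -0.001 -0.005]
scene stop 0.82 [ 0.603  0.235 -0.001]
scene latch_grip 0.57 [0.67  0.06  0.088]
scene palette 0.56 [ 0.418 -0.197  0.002]
scene palette 0.24 [ 0.601  0.232 -0.   ]
scene pot_a 0.74 [0.674 0.178 0.002]
scene pot_a 0.66 [ 0.687 -0.099  0.003]
scene pot_a 0.58 [0.513 0.036 0.   ]
```

View pics/top0.png

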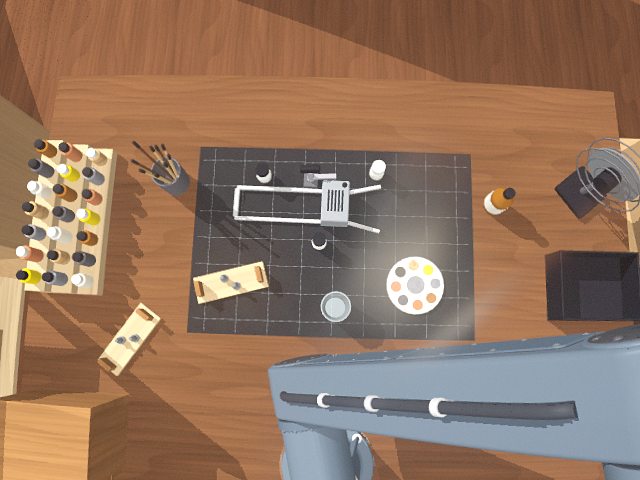

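View pics/scene0.png

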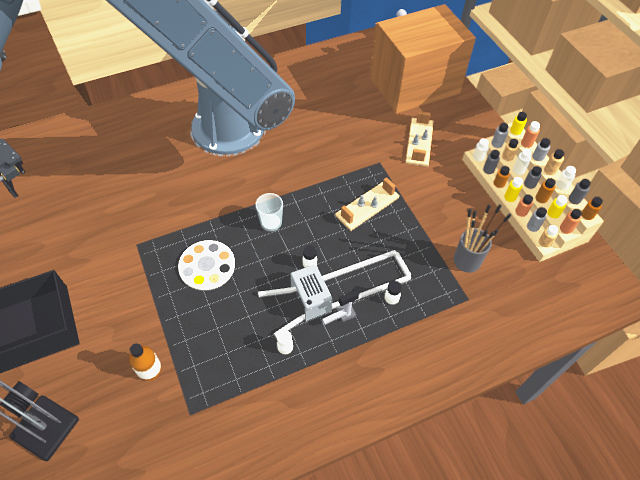

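Top view: the nearer tray is at pixel (231,283), with bars at (203,287) and (259,272). The look-alike is at (130,338) and the lamp arch at (335,203). The channel runs left from the arch to the stop at (236,203), and the mouth is at about (380,210). pot_a is at (319,243), the palette at (415,285) and the water glass at (335,307). The scene view agrees with this.

```bash
cat > h.py <<'E'
from rig import bot,viewer,models
import cv2,numpy as np
def cloud(c):
    i=viewer.camera_info(c); p,d=viewer.capture(c)
    K=np.array([[i['fx'],0,i['cx']],[0,i['fy'],i['cy']],[0,0,1]])
    v,u=np.mgrid[:480,:640]
    n=cv2.undistortPoints(np.stack([u.ravel(),v.ravel()],1).astype(np.float32)[:,None],K,np.array(i['dist_coeffs']))[:,0].reshape(480,640,2)
    P=np.dstack([n*d[...,None],d,np.ones_like(d)])@np.linalg.inv(i['world_to_cam']).T
    P=P[...,:3]; P[d==0]=np.nan
    return p,P
def rect(xy):
    (c,s,a)=cv2.minAreaRect((np.asarray(xy)*1000).astype(np.float32))
    if s[0]>s[1]: s=s[::-1]; a-=90
    # a: angle of short side from world x; long side = a+90
    return np.round(c,1),np.round(s,1),round((a+90)%180-90,2)
def tray(P,near,r=.13):
    "centre, bars from height"
    m=np.hypot(P[...,0]-near[0],P[...,1]-near[1])<r
    z=P[...,2]
    return P[m&(z>.005)&(z<.06)],m
E
python3 - <<'E'
from h import *
p,P=cloud("top")
for near in [(.416,.241),(.27,.479)]:
    M=sorted(models.outline_of("top","tray"),key=lambda r:-r['p'])
    for r in M:
        m=r['mask'];q=P[m];q=q[np.isfinite(q[:,0])]
        if np.hypot(*(np.median(q[:,:2],0)-near))<.06:
            a=q[(q[:,2]<.018)&(q[:,2]>.004)]; b=q[(q[:,2]>.038)&(q[:,2]<.052)]
            print(near,r['p'],rect(a[:,:2]),np.median(a[:,2]))
            for s in (1,-1):
                k=b[(s*(b[:,1]-np.median(q[:,1]))>.04)]
                if len(k):print(' bar',np.median(k,0),len(k))
            break
X,Y,Z=P[...,0],P[...,1],P[...,2]
w=(Z>.006)&(Z<.02)&(X>.53)&(X<.68)
for nm,m in (("lo",w&(abs(X-.563)<.015)&(Y>.04)&(Y<.225)),("hi",w&(abs(X-.639)<.015)&(Y>.04)&(Y<.225))):
    q=P[m]; print(nm,len(q),np.polyfit(q[:,1],q[:,0],1),np.median(q,0))
m=(Z>.062)&(Z<.078)&(abs(X-.6)<.07)&(abs(Y)<.05); print("arch",m.sum(),rect(P[m][:,:2]))
m=w&(abs(X-.6)<.025)&(Y>.21)&(Y<.27); print("stop",m.sum(),np.nanmin(P[m],0),np.nanmax(P[m],0))
m=(Z>.07)&(Z<.1)&(abs(X-.67)<.04)&(abs(Y-.06)<.05); print("latch",m.sum(),rect(P[m][:,:2]))
E
```

```text
(0.416, 0.241) 0.73 (array([410.8, 240.8]), array([ 63.4, 170.5]), 15.98) 0.009315797633267175
 bar [0.39211536 0.30972769 0.04362661] 84
 bar [0.43046895 0.17101855 0.04430729] 86
(0.27, 0.479) 0.58 (array([268.4, 476.6]), array([ 65.1, 170.3]), 54.95) 0.009436298709870838
 bar [0.21416348 0.52375501 0.04403602] 45
 bar [0.3233273  0.42720526 0.04315615] 37
lo 284 [0.01720429 0.56268716] [0.56496363 0.13196093 0.01111671]
hi 313 [-0.0077276   0.64295162] [0.64140813 0.12228988 0.0109852 ]
arch 1156 (array([608.4,   5.8]), array([ 79. , 115.7]), -88.71)
stop 93 [0.57532769 0.23338612 0.00612163] [0.62455036 0.25457105 0.01661349]
latch 183 (array([659.5,  42.9]), array([33., 80.]), -32.86)
```

```bash
cat >> h.py <<'E'
from scipy.spatial.transform import Rotation as Ro
def go(x,y,z,yaw):
    "yaw: tool-y points to world angle yaw-90 (yaw 0: tool y = world -y, tool x = world x)"
    s=bot.read_state();R=np.array(s['tcp_rot']);p=np.array(s['position'])
    c,k=np.cos(np.radians(yaw)),np.sin(np.radians(yaw))
    T=np.array([[c,k,0],[k,-c,0],[0,0,-1]])
    print(np.round(R.T@(np.array([x,y,z])-p),4).tolist(),np.round(Ro.from_matrix(R.T@T).as_rotvec(degrees=True),2).tolist())
E
python3 - <<'E'
from h import *
go(.45,-.3,.2,15.5)
go(.4305,.171,.15,15.5)
E
```

```text
[0.2995, -0.1747, -0.0005] [0.0, -0.0, 7.18]
[0.4631, -0.6168, 0.0495] [0.0, -0.0, 7.18]
```

```bash
python3 -m jog '[[0.4,0.06,-0.035,0,0,0,7.2],[0.4,0.12,-0.07,0,0,0,7.2],[0.4,0.18,-0.105,0,0,0,7.2],[0.4,0.24,-0.14,0,0,0,7.2],[0.4,0.3,-0.175,0,0,0,7.2],[0.4,0.32,-0.23,0,0,0,7.2],[0.4,0.34,-0.285,0,0,0,7.2],[0.4,0.36,-0.34,0,0,0,7.2],[0.4,0.38,-0.395,0.01,0,0,7.2],[0.4,0.4,-0.45,0.02,0,0,7.2],[0.4,0.42,-0.505,0.03,0,0,7.2],[0.4,0.44,-0.56,0.04,0,0,7.2],[0.4,0.463,-0.617,0.05,0,0,7.2],[0.4,0.463,-0.617,0.05,0,0,7.2],[0.4,0.463,-0.617,0.05,0,0,7.2]]'
cat > w.py <<'E'
from h import *
import sys
x,y=map(float,sys.argv[1:3])
p,P=cloud("wrist"); cv2.imwrite(f"pics/{sys.argv[3]}.png",p)
X,Y,Z=P[...,0],P[...,1],P[...,2]
m=(abs(Z-.044)<.006)&(np.hypot(X-x,Y-y)<.045); hsv=cv2.cvtColor(p,cv2.COLOR_BGR2HSV)
m&=hsv[...,1]>60
q=P[m];print("bar",len(q),rect(q[:,:2]),np.nanmedian(q,0))
s=bot.read_state();print(s['time_s'],s['position'],s['opening'],np.round(s['tcp_rot'],3).tolist())
E
python3 w.py .4305 .171 w1
```

```text
time_s: 2.82
position: [0.4303, 0.1712, 0.1495]
tcp_rot: [[0.963, 0.268, 0.0], [0.268, -0.963, -0.0], [0.0, 0.001, -1.0]]
force: [-0.1, 0.2, -0.3]
opening: 0.399
grasp_force: 0.0
bar 563 (array([430.8, 173. ]), array([11.6, 36.5]), -74.6) [0.43166388 0.17322009 0.04410853]
2.875 [0.43062448 0.1703975  0.14963577] 0.40006817390166083 [[0.964, 0.267, 0.0], [0.267, -0.964, -0.0], [0.0, 0.001, -1.0]]
```

View pics/w1.png

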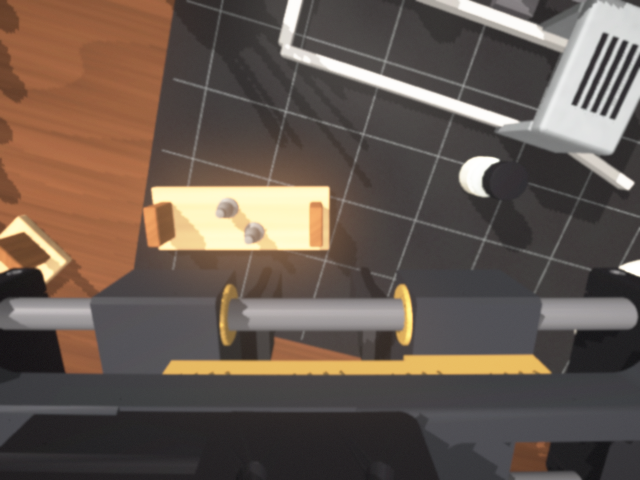

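The wrist view shows the rear bar at (316,224), centred between the fingers (column ~315). The gripper's long side lies along the closing axis. Next I descend and grip.

```bash
python3 -m jog '[[0.4,0,-0.0015,0.05,0,0,0],[0.4,0,-0.0015,0.09,0,0,0],[0.4,0,-0.0015,0.11,0,0,0],[0.4,0,-0.0015,0.1245,0,0,0],[0.4,0,-0.0015,0.1245,0,0,0],[0.1,0,-0.0015,0.1245,0,0,0],[0,0,-0.0015,0.1245,0,0,0],[0,0,-0.0015,0.1245,0,0,0],[0,0,-0.0015,0.1245,0,0,0],[0,0,-0.0015,0.1245,0,0,0]]'
```

```text
time_s: 4.12
position: [0.43, 0.1727, 0.0251]
tcp_rot: [[0.964, 0.267, 0.0], [0.267, -0.964, 0.0], [0.0, 0.0, -1.0]]
force: [0.0, 0.7, 0.9]
opening: 0.014
grasp_force: 0.0
```

```bash
python3 - <<'E'
from h import *
s=bot.read_state();print({k:s[k] for k in('position','opening','grasp_force','force','time_s')})
p,P=cloud("wrist");q,_=viewer.capture("scene")
q=cv2.resize(q[130:290,290:470],(540,480))
cv2.imwrite("pics/g1.png",cv2.resize(np.hstack([p,cv2.resize(q,(640,480))]),(800,300)))
E
```

```text
{'position': array([0.42997307, 0.17273432, 0.02509668]), 'opening': 0.014060158507331102, 'grasp_force': 0.0, 'force': array([0.04902953, 0.65522278, 0.85225081]), 'time_s': 4.125}
```

View pics/g1.png

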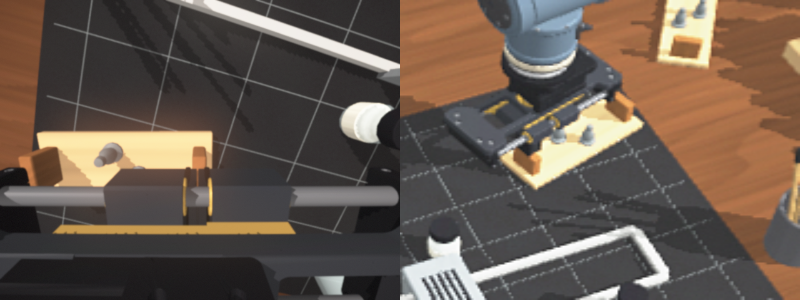

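```bash
python3 w.py .4305 .171 w2; python3 - <<'E'
from h import *
s=bot.read_state();R=np.array(s['tcp_rot']);t=np.array(s['position'])
for c in("wrist","scene","top"):
    i=viewer.camera_info(c);W=i['world_to_cam'];K=np.array([[i['fx'],0,i['cx']],[0,i['fy'],i['cy']],[0,0,1]])
    print(c,np.round(cv2.projectPoints(np.array([t,t-R[:,2]*.008,t+R[:,2]*.011,t-R[:,2]*.06]),cv2.Rodrigues(W[:3,:3])[0],W[:3,3],K,np.array(i['dist_coeffs']))[0][:,0]).tolist())
p,P=cloud("wrist")
print(np.round(P[300:400:10,320],3).tolist())
print('cam in tool',R.T@(np.linalg.inv(viewer.camera_info("wrist")["world_to_cam"])[:3,3]-t))
p,P=cloud("top");X,Y,Z=P[...,0],P[...,1],P[...,2]
m=(abs(X-.43)<.1)&(abs(Y-.17)<.12)&(Z>.07);print(m.sum(),rect(P[m][:,:2]),np.nanmax(P[m],0))
E
```

```text
bar 586 (array([442.9, 178.1]), array([10.9, 17.5]), 19.12) [0.44329194 0.17668743 0.04412136]
4.275 [0.42987418 0.17266659 0.02494717] 0.005119818396392302 [[0.964, 0.267, -0.0], [0.267, -0.964, -0.0], [-0.0, -0.0, -1.0]]
wrist [[318.0, 272.0], [318.0, 277.0], [318.0, 266.0], [319.0, 325.0]]
scene [[346.0, 213.0], [347.0, 211.0], [346.0, 216.0], [348.0, 199.0]]
top [[258.0, 274.0], [258.0, 274.0], [259.0, 275.0], [255.0, 272.0]]
[[0.462, 0.182, 0.131], [0.46, 0.182, 0.134], [0.458, 0.181, 0.135], [0.456, 0.18, 0.135], [0.431, 0.173, 0.098], [0.426, 0.171, 0.096], [0.422, 0.17, 0.097], [0.453, 0.18, 0.146], [0.455, 0.18, 0.152], [0.455, 0.18, 0.155]]
cam in tool [ 0.07056643 -0.00152772 -0.18455607]
15843 (array([409.4, 181.1]), array([158.8, 216.3]), 0.0) [0.48877765 0.28928506 0.79889549]
```

```bash
python3 - <<'E'
from h import *
a=cv2.imread("pics/w2.png")[200:360,240:400];cv2.imwrite("pics/c1.png",cv2.resize(a,(560,560)))
E
```

```text
(no output)
```

View pics/c1.png

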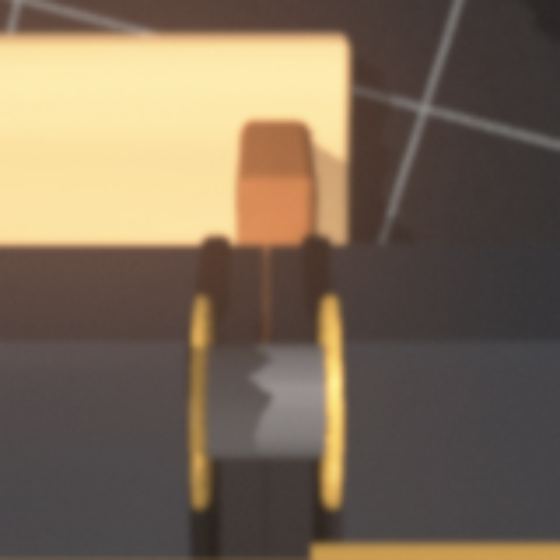

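```bash
python3 - <<'E'
from h import *
s=bot.read_state();R=np.array(s['tcp_rot']);t=np.array(s['position'])
p,P=cloud("wrist");T=(P-t)@R
for u in (301,310,316,322,330):
    print(u,[tuple(np.round(T[v,u]*1000).tolist()) for v in range(258,300,5)])
print(viewer.camera_info("wrist")['fx'],s['joint_positions'])
E
```

```text
301 [(3.0, -11.0, 16.0), (0.0, -11.0, 15.0), (11.0, -9.0, -24.0), (12.0, -9.0, -32.0), (11.0, -8.0, -37.0), (12.0, -8.0, -44.0), (12.0, -8.0, -49.0), (11.0, -8.0, -53.0), (11.0, -7.0, -58.0)]
310 [(15.0, -4.0, -18.0), (12.0, -4.0, -19.0), (10.0, -4.0, -20.0), (10.0, -4.0, -27.0), (10.0, -4.0, -34.0), (10.0, -4.0, -39.0), (10.0, -4.0, -45.0), (9.0, -4.0, -49.0), (10.0, -4.0, -57.0)]
316 [(15.0, -1.0, -19.0), (12.0, -1.0, -18.0), (10.0, -1.0, -20.0), (10.0, -1.0, -26.0), (10.0, -1.0, -33.0), (10.0, -1.0, -39.0), (8.0, -1.0, -42.0), (6.0, -1.0, -42.0), (4.0, -1.0, -42.0)]
322 [(nan, nan, nan), (12.0, 2.0, -19.0), (10.0, 2.0, -20.0), (10.0, 2.0, -27.0), (10.0, 1.0, -33.0), (10.0, 1.0, -40.0), (10.0, 1.0, -45.0), (10.0, 1.0, -50.0), (10.0, 1.0, -55.0)]
330 [(14.0, 6.0, -17.0), (12.0, 6.0, -18.0), (11.0, 6.0, -24.0), (12.0, 5.0, -32.0), (11.0, 5.0, -37.0), (11.0, 5.0, -42.0), (11.0, 5.0, -49.0), (12.0, 4.0, -54.0), (11.0, 4.0, -58.0)]
341.66577690672926 [ 8.01560113e+00  3.62383041e+01  1.13015002e+02 -1.88851530e-04
  3.07506367e+01  8.25353028e+01]
```

The fingers closed on nothing. Wrist depth puts the fingertips at about tool z −21 mm, 32 mm short of the stated +11 mm, so they shut just above the bar. I'll open, go lower in stages and re-measure the tips.

```bash
python3 -m jog '[[0,0,0,-0.015,0,0,0],[0.4,0,0,-0.015,0,0,0],[0.4,0,0,-0.015,0,0,0],[0.4,0,0,-0.015,0,0,0],[0.4,0,0,0,0,0,0],[0.4,0,0,0.01,0,0,0],[0.4,0,0,0.02,0,0,0],[0.4,0,0,0.02,0,0,0],[0.4,0,0,0.02,0,0,0]]'
cat > tip.py <<'E'
from h import *
s=bot.read_state();R=np.array(s['tcp_rot']);t=np.array(s['position'])
p,P=cloud("wrist");T=(P-t)@R
o=.0435*s['opening']
print(s['position'],s['opening'],s['force'])
for sg in(1,-1):
    m=(abs(T[...,0]-.0105)<.003)&(T[...,2]<.03)&(T[...,2]>-.06)&(sg*T[...,1]>o-.006)&(sg*T[...,1]<o+.02)
    q=T[m];print(sg,len(q),np.round(np.percentile(q[:,2],[90,95,98,100])*1000,1) if len(q) else '',np.round(np.percentile(q[:,1],[2,50,98])*1000,1) if len(q) else '')
E
python3 tip.py
```

```text
time_s: 5.55
position: [0.4299, 0.1726, 0.0049]
tcp_rot: [[0.964, 0.267, -0.0], [0.267, -0.964, -0.0], [-0.0, -0.0, -1.0]]
force: [0.2, 0.0, -0.1]
opening: 0.398
grasp_force: 0.0
[0.42992338 0.17263199 0.00494319] 0.397963454940464 [ 0.1670945   0.0025224  -0.11188285]
1 1154 [5.1 5.5 5.8 6.8] [12.5 21.2 35.9]
-1 1203 [-4.  -3.7 -3.4 -2.7] [-35.9 -23.9 -12.4]
```

```bash
python3 -m jog '[[0.4,0,0,0.005,0,0,0],[0.4,0,0,0.01,0,0,0],[0.4,0,0,0.01,0,0,0]]'; python3 -m jog '[[0,0,0,0,0,0,0],[0,0,0,0,0,0,0],[0,0,0,0,0,0,0],[0,0,0,0,0,0,0],[0,0,0,0,0,0,0],[0,0,0,0,0,0,0]]'; python3 -m jog '[[0,0,0,0,0,0,0]]'
```

```text
time_s: 5.98
position: [0.4296, 0.1726, -0.0054]
tcp_rot: [[0.964, 0.267, -0.001], [0.267, -0.964, -0.0], [-0.001, -0.0, -1.0]]
force: [-0.4, 0.2, 0.8]
opening: 0.399
grasp_force: 0.0
time_s: 6.72
position: [0.43, 0.1725, -0.0049]
tcp_rot: [[0.964, 0.267, 0.0], [0.267, -0.964, -0.0], [0.0, 0.0, -1.0]]
force: [0.0, -1.4, 2.6]
opening: 0.133
grasp_force: 30.0
time_s: 6.85
position: [0.43, 0.1725, -0.005]
tcp_rot: [[0.964, 0.267, 0.0], [0.267, -0.964, -0.0], [0.0, 0.0, -1.0]]
force: [0.0, -0.9, 1.5]
opening: 0.137
grasp_force: 30.0
```

```bash
python3 -m jog '[[0,0,0,-0.005,0,0,0],[0,0,0,-0.015,0,0,0],[0,0,0,-0.03,0,0,0],[0,0,0,-0.045,0,0,0],[0,0,0,-0.06,0,0,0],[0,0,0,-0.075,0,0,0],[0,0,0,-0.09,0,0,0],[0,0,0,-0.105,0,0,0],[0,0,0,-0.11,0,0,0],[0,0,0,-0.11,0,0,0]]'
python3 - <<'E'
from h import *
p,P=cloud("wrist");s=bot.read_state();R=np.array(s['tcp_rot']);t=np.array(s['position'])
T=(P-t)@R
hsv=cv2.cvtColor(p,cv2.COLOR_BGR2HSV)
m=(hsv[...,1]>60)&(hsv[...,2]>120)&(T[...,1]<-.02)&(T[...,1]>-.13)&(abs(T[...,0])<.035)&(T[...,2]>-.045)&(T[...,2]<.03)
q=T[m];z=np.median(q[:,2]);q=q[abs(q[:,2]-z)<.012];A=np.c_[q[:,:2],np.ones(len(q))]
print(len(q),z,np.linalg.lstsq(A,q[:,2],rcond=None)[0]);print(s['moment'],s['force'])
go(.601,-.279,.105,0)
E
```

```text
time_s: 8.1
position: [0.4299, 0.1726, 0.1053]
tcp_rot: [[0.964, 0.267, 0.001], [0.267, -0.964, 0.0], [0.001, 0.0, -1.0]]
force: [0.4, 0.0, -2.6]
opening: 0.135
grasp_force: 30.0
10886 -0.014433174093290868 [ 0.03906113 -0.00618458 -0.01536712]
[-0.13967432 -0.06819519 -0.04859385] [ 0.62879935  0.12556202 -2.41521442]
[0.0447, 0.481, -0.0002] [0.0, 0.02, 15.48]
```

```bash
python3 -m jog '[[0,0.001,0.01,0,0,0,0],[0,0.003,0.03,0,0,0,1],[0,0.006,0.06,0,0,0,2],[0,0.009,0.095,0,0,0,3],[0,0.012,0.13,0,0,0,4.5],[0,0.015,0.165,0,0,0,6],[0,0.019,0.2,0,0,0,7],[0,0.022,0.235,0,0,0,8],[0,0.025,0.27,0,0,0,9],[0,0.028,0.305,0,0,0,10],[0,0.032,0.34,0,0,0,11],[0,0.035,0.375,0,0,0,12],[0,0.038,0.41,0,0,0,13],[0,0.041,0.44,0,0,0,14],[0,0.043,0.462,0,0,0,15],[0,0.0445,0.475,0,0,0,15.5],[0,0.0447,0.48,0,0,0,15.5],[0,0.0447,0.481,0,0,0,15.5],[0,0.0447,0.481,0,0,0,15.5]]'
python3 - <<'E'
from h import *
p,P=cloud("wrist");cv2.imwrite("pics/w3.png",p)
s=bot.read_state();R=np.array(s['tcp_rot']);t=np.array(s['position']);T=(P-t)@R
hsv=cv2.cvtColor(p,cv2.COLOR_BGR2HSV)
m=(hsv[...,1]>60)&(hsv[...,2]>120)&(T[...,1]<-.02)&(T[...,1]>-.17)&(abs(T[...,0])<.04)&(abs(T[...,2]+.0144)<.01)
q=T[m];A=np.c_[q[:,:2],np.ones(len(q))];print(rect(P[m][:,:2]),np.linalg.lstsq(A,q[:,2],rcond=None)[0])
X,Y,Z=P[...,0],P[...,1],P[...,2]
w=(Z>.008)&(Z<.016)
for nm,m in (("lo",w&(abs(X-.563)<.012)&(Y>.04)&(Y<.225)),("hi",w&(abs(X-.639)<.012)&(Y>.04)&(Y<.225))):
    q=P[m]; print(nm,len(q),np.polyfit(q[:,1],q[:,0],1) if len(q)>20 else'')
m=(Z>.066)&(Z<.074)&(abs(X-.6)<.07)&(abs(Y)<.05); print("arch",m.sum(),rect(P[m][:,:2]) if m.sum()>50 else'')
p,P=cloud("top");X,Y,Z=P[...,0],P[...,1],P[...,2]
m=(Z>.064)&(Z<.076)&(abs(X-.6)<.06)&(abs(Y)<.045); print("arch top",m.sum(),rect(P[m][:,:2]))
m=(Z>.07)&(Z<.1)&(abs(X-.67)<.025)&(abs(Y-.06)<.03); print("latch",m.sum(),rect(P[m][:,:2]))
for c in("top","scene"):
    viewer.capture(c)
    for th in("lamp","stop","mouth","latch_grip"):print(c,th,[(round(r['p'],2),np.round(r['xyz'],4).tolist()) for r in models.tip_of(c,th)[:1]])
E
```

```text
time_s: 10.52
position: [0.601, -0.2781, 0.1048]
tcp_rot: [[1.0, 0.0, -0.001], [0.0, -1.0, 0.001], [-0.001, -0.001, -1.0]]
force: [0.0, 0.6, -2.1]
opening: 0.138
grasp_force: 30.0
(array([ 611.5, -188.7]), array([ 42.7, 138.9]), 0.1) [ 0.03835176 -0.00238456 -0.01451408]
lo 0 
hi 0 
arch 0 
arch top 53 (array([636.8,  27.4]), array([13.4, 33.6]), 62.55)
latch 153 (array([668.6,  59.3]), array([13.5, 43.9]), 1.74)
top lamp []
top stop [(0.58, [0.6012, 0.2367, -0.0005])]
top mouth []
top latch_grip [(0.89, [0.6718, 0.059, 0.0879])]
scene lamp [(0.69, [0.5986, 0.0018, -0.0022])]
scene stop [(0.61, [0.6052, 0.2365, -0.0029])]
scene mouth []
scene latch_grip [(0.57, [0.6694, 0.0613, 0.0856])]
```

View pics/w3.png

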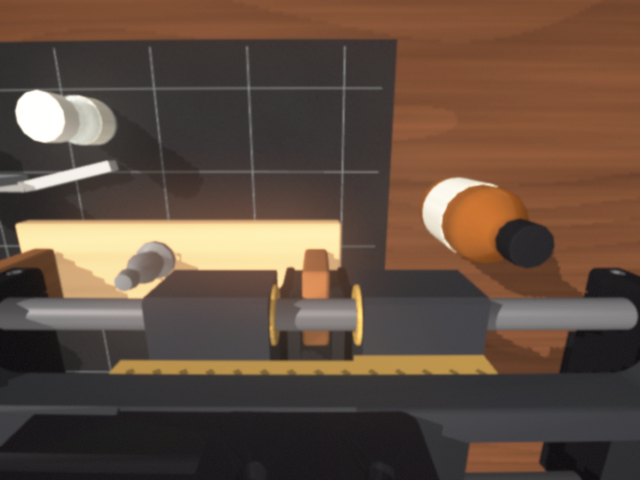

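The tray is held level and aligned, with its edge at row 222. The varnish bottle at (485,225) is close behind the gripper, so I check its position before lowering.

```bash
python3 - <<'E'
from h import *
for c in("top","scene","wrist"):
    p,P=cloud(c)
    print(c,[(round(r['p'],2),np.round(r['xyz'],4).tolist()) for r in models.tip_of(c,"varnish")[:2]])
    X,Y,Z=P[...,0],P[...,1],P[...,2]
    m=(Z>.02)&(Z<.13)&(abs(X-.624)<.05)&(Y<-.34)&(Y>-.45);q=P[m];print(len(q),np.percentile(q,[3,97],axis=0).round(3).tolist() if len(q) else '')
    if c=="wrist":
        s=bot.read_state();R=np.array(s['tcp_rot']);t=np.array(s['position']);T=(P-t)@R
        print("side of gripper z,y:",[np.round(T[v,u]*1000).tolist() for v,u in((300,10),(400,20),(310,600),(420,600),(390,100),(390,500),(440,620))])
E
```

```text
top []
0 
scene [(0.69, [0.621, -0.3956, 0.0019])]
775 [[0.613, -0.411, 0.025], [0.649, -0.367, 0.121]]
wrist [(0.65, [0.6242, -0.3918, -0.0011]), (0.44, [0.6889, -0.095, -0.0024])]
7900 [[0.603, -0.399, 0.029], [0.645, -0.364, 0.12]]
side of gripper z,y: [[33.0, -78.0, -107.0], [25.0, -56.0, -133.0], [32.0, 67.0, -110.0], [23.0, 50.0, -135.0], [25.0, -43.0, -130.0], [26.0, 33.0, -130.0], [17.0, 55.0, -134.0]]
```

```bash
python3 -m jog '[[0,0,-0.012,0.005,0,0,0],[0,0,-0.019,0.02,0,0,0],[0,0,-0.019,0.04,0,0,0],[0,0,-0.019,0.06,0,0,0],[0,0,-0.019,0.08,0,0,0],[0,0,-0.019,0.095,0,0,0],[0,0,-0.019,0.102,0,0,0],[0,0,-0.019,0.106,0,0,0],[0,0,-0.019,0.109,0,0,0],[0,0,-0.019,0.11,0,0,0],[0,0,-0.019,0.11,0,0,0]]'
```

```text
time_s: 12.8
position: [0.6017, -0.2602, -0.0045]
tcp_rot: [[1.0, -0.0, 0.001], [-0.0, -1.0, -0.0], [0.001, 0.0, -1.0]]
force: [0.6, 0.1, -0.9]
opening: 0.136
grasp_force: 30.0
```

```bash
python3 - <<'E'
from h import *
s=bot.read_state();R=np.array(s['tcp_rot']);t=np.array(s['position'])
p,P=cloud("wrist");T=(P-t)@R*1000
for u in(30,120,200,250,300,340,380,450,520,610):
    print(u,[tuple(np.round(T[v,u]).astype(int).tolist()) if np.isfinite(T[v,u,0]) else None for v in (250,262,268,274,280,290,300,315,330,350,362,375)])
E
```

```text
30 [(18, -148, -19), (16, -139, -31), (37, -83, -94), (36, -81, -96), (34, -80, -98), (32, -80, -99), (33, -74, -106), (30, -71, -110), (21, -80, -102), (16, -80, -103), (13, -80, -104), (25, -60, -126)]
120 [(17, -105, -14), (11, -105, -15), (7, -107, -13), (17, -86, -48), (14, -87, -47), (9, -88, -47), (33, -50, -107), (30, -49, -110), (-35, -117, -5), (-49, -119, -5), (24, -45, -119), (25, -42, -125)]
200 [(17, -62, -14), (10, -63, -14), (7, -63, -14), (37, -32, -101), (38, -30, -105), (38, -28, -112), (37, -27, -116), (34, -27, -116), (30, -28, -116), (25, -28, -115), (24, -27, -119), (25, -25, -125)]
250 [(17, -36, -15), (11, -36, -14), (7, -36, -14), (38, -19, -101), (37, -18, -104), (38, -17, -111), (37, -16, -116), (34, -16, -116), (30, -16, -116), (24, -17, -114), (24, -16, -119), (26, -15, -126)]
300 [(17, -10, -15), (11, -10, -14), (7, -10, -13), (9, -9, -28), (9, -9, -35), (10, -8, -48), (33, -5, -107), (31, -5, -110), (26, -5, -109), (-5, -7, -71), (23, -5, -117), (26, -5, -126)]
340 [(17, 11, -14), (8, 12, -5), (11, 11, -24), (11, 10, -31), (11, 10, -39), (10, 9, -48), 
[... 155 characters left out ...]
15, -104), (38, 13, -111), (37, 13, -115), (34, 13, -116), (30, 13, -115), (25, 13, -116), (24, 13, -119), (26, 11, -126)]
450 [(15, 72, -5), (7, 74, -4), (4, 74, -5), (38, 34, -101), (38, 32, -105), (38, 29, -112), (37, 28, -115), (34, 28, -117), (30, 29, -116), (25, 29, -116), (24, 28, -119), (25, 26, -125)]
520 [(18, 103, -18), (12, 105, -17), (8, 106, -15), (3, 110, -11), (-3, 114, -5), (-10, 116, -4), (33, 50, -106), (30, 48, -110), (-35, 120, -4), (-50, 123, -3), (-58, 124, -3), (26, 39, -127)]
610 [(33, 108, -64), (29, 106, -68), (37, 82, -95), (37, 78, -99), (36, 78, -100), (33, 77, -101), (33, 73, -106), (30, 70, -110), (23, 77, -104), (17, 78, -104), (14, 78, -106), (25, 59, -125)]
```

```bash
python3 -m jog '[[0,0,-0.005,0.0004,0,0,0],[0,0,-0.015,0.0004,0,0,0],[0,0,-0.03,0.0004,0,0,0],[0,0,-0.045,0.0004,0,0,0],[0,0,-0.06,0.0004,0,0,0],[0,0,-0.075,0.0004,0,0,0],[0,0,-0.09,0.0004,0,0,0],[0,0,-0.09,0.0004,0,0,0]]'
python3 - <<'E'
from h import *
s=bot.read_state();R=np.array(s['tcp_rot']);t=np.array(s['position'])
p,P=cloud("wrist");cv2.imwrite("pics/w4.png",p);X,Y,Z=P[...,0],P[...,1],P[...,2]
g=p.max(2).astype(int)-p.min(2)
w=(Z>.009)&(Z<.016)&(g<30)&(p.min(2)>110)
for nm,m in (("lo",w&(X<.566)&(X>.53)&(Y>-.12)&(Y<-.03)),("hi",w&(X>.637)&(X<.675)&(Y>-.12)&(Y<-.03))):
    q=P[m]; print(nm,len(q),np.polyfit(q[:,1],q[:,0],1) if len(q)>20 else'')
m=(Z>.064)&(Z<.075)&(abs(X-.6)<.07)&(abs(Y)<.05);print(m.sum(),rect(P[m][:,:2]) if m.sum()>50 else '')
print(s['force'],s['moment'])
E
```

```text
time_s: 13.85
position: [0.6017, -0.1673, -0.0049]
tcp_rot: [[1.0, -0.0, 0.0], [-0.0, -1.0, 0.002], [0.0, -0.002, -1.0]]
force: [1.2, 2.6, 5.7]
opening: 0.137
grasp_force: 30.0
lo 922 [0.16802319 0.56823533]
hi 2552 [-0.22548979  0.6310539 ]
0 
[1.22839574 2.57541612 5.74489351] [ 0.28762289 -0.1765153   0.00442307]
```

View pics/w4.png

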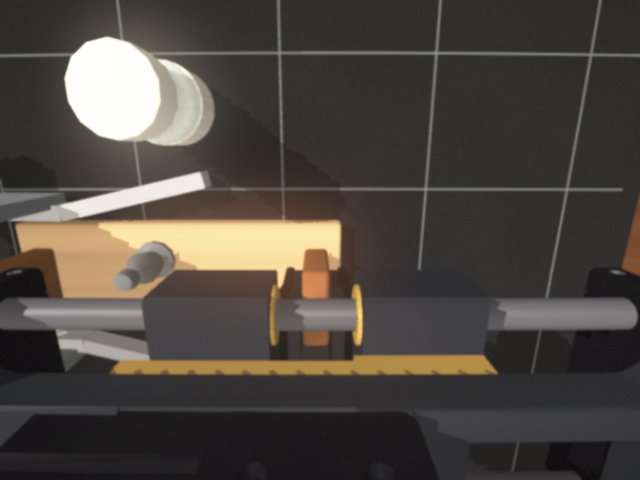

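The nose is inside the flare between the two rails (tips at (205,180) and about (140,345)), and the flare's midline is x≈0.602, as assumed. I continue sliding.

```bash
python3 -m jog '[[0,0,-0.008,-0.0003,0,0,0],[0,0,-0.02,-0.0003,0,0,0],[0,0,-0.035,-0.0003,0,0,0],[0,0,-0.05,-0.0003,0,0,0],[0,0,-0.065,-0.0003,0,0,0],[0,0,-0.08,-0.0003,0,0,0],[0,0,-0.092,-0.0003,0,0,0],[0,0,-0.1,-0.0003,0,0,0],[0,0,-0.1,-0.0003,0,0,0]]'
```

```text
time_s: 15.02
position: [0.6012, -0.0681, -0.0049]
tcp_rot: [[1.0, 0.0, -0.0], [0.0, -1.0, 0.001], [-0.0, -0.001, -1.0]]
force: [0.9, -0.8, 5.3]
opening: 0.131
grasp_force: 30.0
```

```bash
python3 -m jog '[[0.22,0,0,0,0,0,0],[0.22,0,0,0,0,0,0],[0.22,0,0,0,0,0,0],[0.22,0,0,-0.02,0,0,0],[0.22,0,0,-0.06,0,0,0],[0.4,0,0,-0.11,0,0,0],[0.4,0,-0.05,-0.11,0,0,0],[0.4,0,-0.1,-0.11,0,0,0],[0.4,0,-0.144,-0.11,0,0,0],[0.4,0,-0.144,-0.11,0,0,0],[0.4,0,-0.144,-0.11,0,0,0]]'
python3 w.py .6015 .076 w5
python3 - <<'E'
from h import *
p,P=cloud("wrist");X,Y,Z=P[...,0],P[...,1],P[...,2]
g=p.max(2).astype(int)-p.min(2);w=(Z>.009)&(Z<.016)&(g<30)&(p.min(2)>90)
for nm,m in (("lo",w&(abs(X-.564)<.01)&(Y>.05)&(Y<.22)),("hi",w&(abs(X-.64)<.012)&(Y>.05)&(Y<.22))):
    q=P[m]; print(nm,len(q),np.polyfit(q[:,1],q[:,0],1) if len(q)>20 else'')
m=w&(abs(X-.6)<.02)&(Y>.2)&(Y<.27);print(m.sum(),np.nanpercentile(P[m],[2,98],axis=0) if m.any() else'')
m=(Z>.09)&(Z<.102)&(abs(X-.67)<.03)&(abs(Y-.06)<.035);print("latch",m.sum(),rect(P[m][:,:2]) if m.sum()>50 else '')
E
```

```text
time_s: 16.4
position: [0.6017, 0.0737, 0.1058]
tcp_rot: [[1.0, 0.0, 0.001], [0.0, -1.0, -0.0], [0.001, 0.0, -1.0]]
force: [0.1, 0.9, -0.0]
opening: 0.399
grasp_force: 0.0
bar 746 (array([602. ,  77.8]), array([11.5, 36. ]), -89.78) [0.60282455 0.07733055 0.0441319 ]
16.45 [0.60181792 0.07311081 0.10559088] 0.3980953204593495 [[1.0, -0.001, 0.001], [-0.001, -1.0, -0.0], [0.001, 0.0, -1.0]]
lo 1206 [0.03524639 0.56236187]
hi 2240 [0.00404136 0.64174775]
609 [[0.58110196 0.23452216 0.00930124]
 [0.61926558 0.24503163 0.01287077]]
latch 2071 (array([670.5,  60.7]), array([14.1, 46.1]), 3.6)
```

View pics/w5.png

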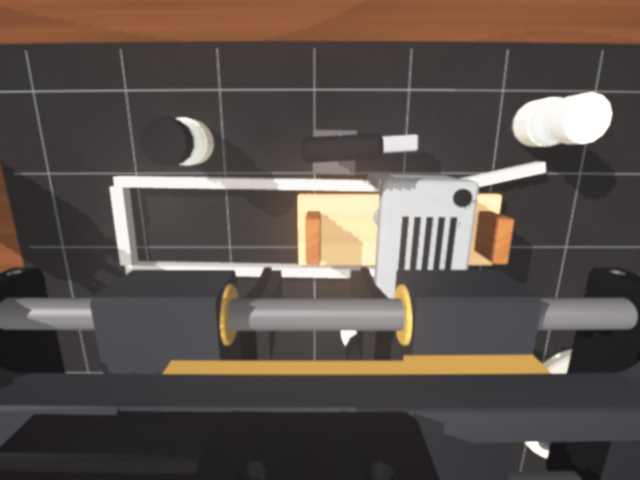

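Front bar at (314,237), a little past the finger centre, with the figures under the arch. The tray is straight in the channel.

```bash
python3 -m jog '[[0.4,0,-0.004,0.03,0,0,0],[0.4,0,-0.004,0.07,0,0,0],[0.4,0,-0.004,0.095,0,0,0],[0.4,0,-0.004,0.11,0,0,0],[0.4,0,-0.004,0.11,0,0,0],[0,0,-0.004,0.11,0,0,0],[0,0,-0.004,0.11,0,0,0],[0,0,-0.004,0.11,0,0,0],[0,0,-0.004,0.11,0,0,0],[0,0,-0.004,0.11,0,0,0],[0,0,-0.004,0.11,0,0,0]]'
```

```text
time_s: 17.88
position: [0.6022, 0.0775, -0.0041]
tcp_rot: [[1.0, -0.0, 0.002], [-0.0, -1.0, -0.001], [0.002, 0.001, -1.0]]
force: [-0.8, -2.9, 6.0]
opening: 0.132
grasp_force: 30.0
```

```bash
python3 -m jog '[[0,0,-0.008,0,0,0,0],[0,0,-0.02,0,0,0,0],[0,0,-0.035,0,0,0,0],[0,0,-0.05,0,0,0,0],[0,0,-0.065,0,0,0,0],[0,0,-0.08,0,0,0,0],[0,0,-0.095,0,0,0,0],[0,0,-0.11,0,0,0,0],[0,0,-0.125,0,0,0,0],[0,0,-0.134,0,0,0,0],[0,0,-0.138,0,0,0,0],[0,0,-0.14,0,0,0,0],[0,0,-0.14,0,0,0,0]]'
```

```text
time_s: 19.5
position: [0.603, 0.2171, -0.0042]
tcp_rot: [[1.0, 0.0, 0.003], [0.0, -1.0, -0.001], [0.003, 0.001, -1.0]]
force: [0.8, -4.1, 5.4]
opening: 0.137
grasp_force: 30.0
```

```bash
python3 -m jog '[[0,0,-0.001,0,0,0,0],[0,0,-0.002,0,0,0,0],[0,0,-0.003,0,0,0,0],[0,0,-0.003,0,0,0,0]]'
```

```text
time_s: 20.0
position: [0.6031, 0.2197, -0.0041]
tcp_rot: [[1.0, 0.0, 0.003], [0.0, -1.0, -0.002], [0.003, 0.002, -1.0]]
force: [1.3, -5.7, 5.1]
opening: 0.135
grasp_force: 30.0
```

```bash
python3 -m jog '[[0,0,-0.001,0,0,0,0],[0,0,-0.002,0,0,0,0],[0,0,-0.002,0,0,0,0]]';python3 -m jog '[[0,0,-0.001,0,0,0,0],[0,0,-0.002,0,0,0,0],[0,0,-0.002,0,0,0,0]]'
```

```text
time_s: 20.38
position: [0.603, 0.2198, -0.0041]
tcp_rot: [[1.0, 0.001, 0.002], [0.001, -1.0, -0.004], [0.002, 0.004, -1.0]]
force: [1.5, -10.1, 6.6]
opening: 0.135
grasp_force: 30.0
time_s: 20.75
position: [0.603, 0.2201, -0.0041]
tcp_rot: [[1.0, 0.001, 0.001], [0.001, -1.0, -0.007], [0.001, 0.007, -1.0]]
force: [0.8, -15.2, 7.7]
opening: 0.14
grasp_force: 30.0
```

```bash
python3 -m jog '[[0,0,0.002,0,0,0,0],[0,0,0.003,0,0,0,0],[0.4,0,0.003,0,0,0,0],[0.4,0,0.003,0,0,0,0],[0.4,0,0.003,0,0,0,0],[0.4,0,0.003,0,0,0,0],[0.4,0,0.003,-0.02,0,0,0],[0.4,0,0.003,-0.06,0,0,0],[0.4,0,0.003,-0.12,0,0,0],[0.4,0,0.003,-0.17,0,0,0],[0.4,0,0.003,-0.17,0,0,0],[0.4,0,0.003,-0.17,0,0,0]]'
python3 - <<'E'
from h import *
p,P=cloud("wrist");X,Y,Z=P[...,0],P[...,1],P[...,2]
hsv=cv2.cvtColor(p,cv2.COLOR_BGR2HSV)
for y in(.22,.076):
    m=(abs(Z-.044)<.006)&(np.hypot(X-.602,Y-y)<.04)&(hsv[...,1]>60);q=P[m];print("bar",len(q),rect(q[:,:2]) if len(q)>20 else '')
g=p.max(2).astype(int)-p.min(2);w=(Z>.007)&(Z<.018)&(g<30)&(p.min(2)>90)&(abs(X-.6)<.02)&(Y>.225)&(Y<.27)
print("stop",w.sum(),np.nanpercentile(P[w],[2,98],axis=0).round(4).tolist() if w.any() else '')
m=(Z>.09)&(Z<.102)&(abs(X-.67)<.03)&(abs(Y-.06)<.035);print("latch",m.sum(),rect(P[m][:,:2]) if m.sum()>50 else '')
go(.6703,.0605,.13,93.6)
E
```

```text
time_s: 22.25
position: [0.601, 0.222, 0.1655]
tcp_rot: [[1.0, -0.0, 0.0], [-0.0, -1.0, 0.0], [0.0, -0.0, -1.0]]
force: [-0.5, -0.1, -0.2]
opening: 0.4
grasp_force: 0.0
bar 501 (array([602.5, 221.5]), array([11.2, 35.9]), -89.6)
bar 536 (array([602.5,  78.3]), array([11.9, 35.4]), -88.96)
stop 399 [[0.5811, 0.2345, 0.0086], [0.6192, 0.2448, 0.0128]]
latch 1220 (array([671.1,  61.9]), array([14.2, 45.5]), 3.75)
[0.0701, 0.1613, 0.0342] [-0.08, 0.11, -93.62]
```

```bash
python3 -m jog '[[0.4,0.008,0.018,0,0,0,-10],[0.4,0.016,0.036,0,0,0,-20],[0.4,0.024,0.054,0,0,0,-30],[0.4,0.032,0.072,0,0,0,-40],[0.4,0.04,0.09,0,0,0,-50],[0.4,0.048,0.108,0,0,0,-60],[0.4,0.056,0.126,0,0,0,-70],[0.4,0.064,0.144,0,0,0,-80],[0.4,0.0695,0.161,0,0,0,-90],[0.4,0.0695,0.161,0,0,0,-93.6],[0.4,0.0695,0.161,0,0,0,-93.6],[0.4,0.0695,0.161,0,0,0,-93.6]]'
python3 - <<'E'
from h import *
p,P=cloud("wrist");cv2.imwrite("pics/w6.png",p);X,Y,Z=P[...,0],P[...,1],P[...,2]
m=(Z>.09)&(Z<.102)&(abs(X-.67)<.03)&(abs(Y-.06)<.035);print("latch",m.sum(),rect(P[m][:,:2]) if m.sum()>50 else '')
go(.6705,.061,.057,93.6)
E
```

```text
time_s: 23.8
position: [0.6702, 0.0612, 0.1636]
tcp_rot: [[-0.062, 0.998, -0.002], [0.998, 0.062, 0.0], [0.0, -0.002, -1.0]]
force: [0.3, -0.3, -0.2]
opening: 0.401
grasp_force: 0.0
latch 1006 (array([670.8,  61. ]), array([13.4, 45.5]), 3.92)
[-0.0003, 0.0003, 0.1069] [-0.1, -0.02, -0.04]
```

View pics/w6.png

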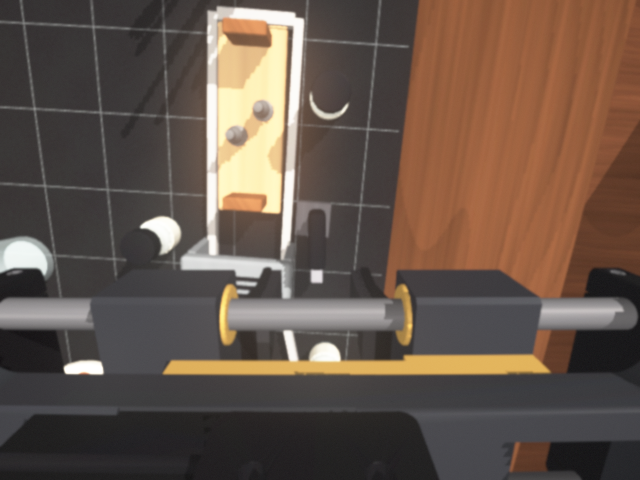

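The tray is home at the stop (top, (255,20)) and the rear bar at (245,203) is clear of the lamp. The latch grip at (317,235) is centred between the fingers. Next I descend on it and grip.

```bash
python3 -m jog '[[0.4,0,0,0.04,0,0,0],[0.4,0,0,0.08,0,0,0],[0.4,0,0,0.1,0,0,0],[0.4,0,0,0.107,0,0,0],[0.4,0,0,0.107,0,0,0],[0,0,0,0.107,0,0,0],[0,0,0,0.107,0,0,0],[0,0,0,0.107,0,0,0],[0,0,0,0.107,0,0,0],[0,0,0,0.107,0,0,0],[0,0,0,0.107,0,0,0]]'
```

```text
time_s: 25.22
position: [0.6707, 0.0609, 0.0587]
tcp_rot: [[-0.062, 0.998, -0.0], [0.998, 0.062, -0.0], [-0.0, -0.0, -1.0]]
force: [-2.3, -0.3, 5.5]
opening: 0.155
grasp_force: 30.0
```

```bash
python3 -m jog '[[0,0,0,0,0,0,6],[0,0,0,0,0,0,14],[0,0,0,0,0,0,22],[0,0,0,0,0,0,30],[0,0,0,0,0,0,38],[0,0,0,0,0,0,46],[0,0,0,0,0,0,54],[0,0,0,0,0,0,62],[0,0,0,0,0,0,70],[0,0,0,0,0,0,78],[0,0,0,0,0,0,86],[0,0,0,0,0,0,90],[0,0,0,0,0,0,92],[0,0,0,0,0,0,92]]'; python3 -m jog '[[0,0,0,0,0,0,1],[0,0,0,0,0,0,2],[0,0,0,0,0,0,2]]'; python3 -c "
from h import *
s=bot.read_state();print(s['moment'],s['force'],s['tcp_rot'][:,0])"
```

```text
time_s: 26.98
position: [0.6727, 0.0591, 0.0588]
tcp_rot: [[1.0, 0.028, 0.004], [0.028, -1.0, -0.003], [0.004, 0.003, -1.0]]
force: [0.8, -5.3, 3.6]
opening: 0.158
grasp_force: 30.0
time_s: 27.35
position: [0.6728, 0.059, 0.0588]
tcp_rot: [[1.0, -0.007, 0.004], [-0.007, -1.0, -0.003], [0.004, 0.003, -1.0]]
force: [1.1, -6.2, 3.9]
opening: 0.16
grasp_force: 30.0
[-0.84866331 -0.0083349   0.02613502] [ 1.07219957 -6.19473588  3.94428186] [ 0.99996946 -0.00686847  0.00372893]
```

```bash
for i in 1; do python3 -m jog '[[0,0,0,0,0,0,1.5],[0,0,0,0,0,0,3],[0,0,0,0,0,0,3]]'; python3 -c "
from h import *
s=bot.read_state();print(s['moment'],s['tcp_rot'][:,0])"; done
```

```text
time_s: 27.72
position: [0.6728, 0.059, 0.0588]
tcp_rot: [[0.998, -0.056, 0.004], [-0.056, -0.998, -0.004], [0.004, 0.004, -1.0]]
force: [1.1, -5.2, 4.3]
opening: 0.159
grasp_force: 30.9
[-0.8919078  -0.16499959  0.67052374] [ 0.99842553 -0.05594988  0.00400814]
```

The moment rose to 0.67 N m, so the knob is at its end stop. I release and rise.

```bash
python3 -m jog '[[0,0,0,0,0,0,-3],[0.35,0,0,0,0,0,-3],[0.35,0,0,0,0,0,-3],[0.35,0,0,0,0,0,-3],[0.35,0,0,-0.02,0,0,-3],[0.35,0,0,-0.06,0,0,-3],[0.35,0,0,-0.12,0,0,-3],[0.35,-0.06,0,-0.14,0,0,-3],[0.35,-0.12,0,-0.16,0,0,-3],[0.35,-0.12,0,-0.16,0,0,-3],[0.35,-0.12,0,-0.16,0,0,-3]]'
python3 - <<'E'
from h import *
p,P=cloud("wrist");cv2.imwrite("pics/w7.png",p);X,Y,Z=P[...,0],P[...,1],P[...,2]
m=(Z>.09)&(Z<.102)&(abs(X-.67)<.035)&(abs(Y-.06)<.035);print("latch",m.sum(),rect(P[m][:,:2]) if m.sum()>50 else '')
hsv=cv2.cvtColor(p,cv2.COLOR_BGR2HSV)
for y in(.22,.076):
    m=(abs(Z-.044)<.006)&(np.hypot(X-.602,Y-y)<.04)&(hsv[...,1]>60);q=P[m];print("bar",len(q),rect(q[:,:2]) if len(q)>20 else '')
E
```

```text
time_s: 29.1
position: [0.5524, 0.0682, 0.2196]
tcp_rot: [[1.0, -0.007, 0.004], [-0.007, -1.0, -0.0], [0.004, 0.0, -1.0]]
force: [1.1, -0.9, 0.6]
opening: 0.343
grasp_force: 0.0
latch 915 (array([670.4,  60.7]), array([12.9, 45.6]), 89.84)
bar 454 (array([602.2, 220.7]), array([12.5, 35. ]), 89.1)
bar 407 (array([601.7,  78.1]), array([11.5, 35.8]), 89.56)
```

View pics/w7.png

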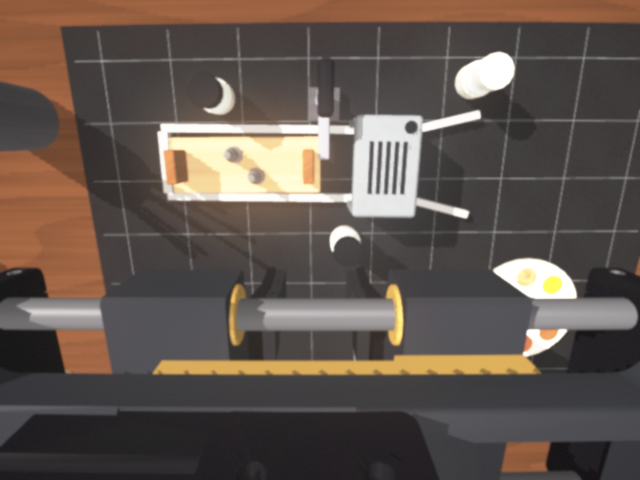

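The tongue at (324,140) lies across the channel just behind the rear bar at (308,167). The latch bar lies across the channel (within about 0.2° of the lamp's x), the tray is at the stop, the pots and palette are in place and the gripper is clear.

```bash
python3 -c "
from rig import workorder
print(workorder.hand_in())"
```

```text
the job is handed in; nothing more can be done
None
```

The job is handed in at about 29 s of the 66 s allowed: the tray is home against the stop, the latch is turned to its end stop with its tongue behind the rear handle, and the gripper is clear; the one slip was a first grasp that closed just above the bar, because the fingertips sat about 32 mm short of their stated position.

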